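# Set the speed controller to step four and start it

## Robot

A 6-joint arm with a two-finger parallel gripper is mounted at the origin on a cart in front of the work surface, level with it; the furniture and walls round the work are solid. World frame = base frame: x ahead of the robot, y to its left, z up, the work surface at z = 0. Lengths are in m, angles in rad, forces in N, time in s.
With the tool pointing down it reaches from about 0.35 to 0.975 m from the base axis. Payload 4.9 kg.
Tool frame: the origin (TCP) lies at the very end of the fingers, on their centre line; the grasp point (between the pads) lies 19 mm behind it; z points along the fingers, x is the direction in which the jaws open and shut, and the axes are right-handed (so a half turn about z gives the same grasp; the last joint's range is limited). The gripper opens to 85 mm and grips with 20 to 120 N. Pads are 22 mm wide; open, the fingers measure 114 mm over their backs; the gripper's body (76 mm by 85 mm) begins 54 mm behind the grasp point. The pads swing forward as they close: fully open they stand 13 mm farther back than shut.
Start: joints at [-1.301, 0.053, 1.613, -0, 1.476, -0.119], TCP at [0.237, -0.578, 0.231] pointing down, gripper open.
Joint ranges: [-3.01, 3.01], [-1.01, 2.22], [0.06, 2.58], [-1.02, 4.17], [0.09, 2.62], [-3.14, 3.14]. Speed limits (rad/s): [2.57, 2.57, 3.14, 3.14, 3.14, 3.14].

## Interface

Orientations are given as a unit quaternion [w, x, y, z].
In Python, from plant import manip, imaging gives the robot as it stands.
- The arm moves only by the shell command python3 -m pendant 'ROWS'. ROWS is JSON, a list that holds one entry, the list of rows, each a list of 7 numbers: the turn, a rotation vector about the world's x, y, z in units of pi rad (1.0 is pi rad), then the shift along the world's x, y, z in units of 250 mm (1.0 is 250 mm), then the opening, from 0 (shut) to 1 (fully open). In form: [[[ax, ay, az, tx, ty, tz, claw], ...]]. A call has 1 to 20 rows; each row shifts and turns the commanded pose from where the row before left it; what a row does not reach is not made up. A row lasts 1/8 s, in which the tool goes at most 62.5 mm and 10.7 degrees, less where a joint would pass 70% of its speed; a pose out of reach is approached as far as the arm can. A call with a number of a shift or a turn outside -1 to 1 is refused whole. A call with a gripper value outside its range is refused whole. The fingers move at their own pace and stop on an object; the grip force is fixed at half the most. Time passes only in rows, so rows that do not move let the fingers close. It gives the time, the measured TCP pose, the force and the opening at its end, in the units of the state.
- manip.state(): the state, without advancing time (a new reading comes with each control period).
- imaging.grab_frame(name): name is "side" or "top"; returns a dict with "frame" (420x560x3 uint8, blue, green, red), "mtx" (3x3 intrinsics, pixels), "k1" (the pictures are not rectified: a ray, as slopes to the right and down, at radius r is drawn at 1 + k1 r^2 times it, then the intrinsics apply), "world_to_cam" (4x4, takes a point from world to camera coordinates). Camera axes: x right, y down, z forward; pixel columns grow to the right and rows downward; lengths in m; the calibration is good to about 2 mm. A picture is of the moment at which its call begins. There is no depth.
- manip.job_done(): hands the job in, once; it reports no verdict.
The state is a dict: "time": time; "joint_pos": joint angles; "joint_vel": joint speeds; "joint_efforts": joint torques, N m; "tool_pos": TCP position; "tool_rot": TCP orientation; "contact_force": force on the tool from outside, world axes, zero at the start; "ft_torque": the same for the moment, N m; "gripper_width": opening from 0.0 (shut) to 1.0 (fully open).
Only numpy, scipy, OpenCV 4.12 (cv2) and the standard library are available. Lean on these libraries where they do the work, as an engineer would, in place of code of your own. Each camera call takes 0.05 s, during which the arm holds its last target. There are 200 camera calls.

## Task

On the bench speed controller, push the selector's pointer round clockwise with a fingertip, click by click, until it rests at step four (the row of four dots), then press the small flat start button fully down once it is set and let it come back up. Only push and press, with gentle fingers: do not grip the selector, do not lift or shove the controller box, do not press the wide mushroom-shaped stop button, and leave the things lying around it where they are.

Things in the scene. Friction and masses are not known exactly. Their poses are not given: they have to be found in the camera images.
- controller: Speed controller: grey steel box with an aluminium top plate, standing loose on rubber feet (about 3 kg). 170 mm deep (its x), 256 mm wide (its y), plate 70 mm above the bench; origin at the centre of its underside, x to its back, y to its left. It stands at different places and yaws. On the plate: selector left (x -20, y +48 mm), start button front right (x -42, y -88), stop button back right (x +45, y -88).
- step_four (a point): Plate level, 68 mm from the selector's axis, in the row of four dots. Marks stand round the selector from 55 mm off its axis: an open ring for off at the box's +y side, then clockwise seen from above, every 30 degrees, a radial row of 1, 2, 3, 4, 5 and 6 dots (steps one to six; six at its -y side).
- selector (a joint): Selector angle, rad: 0 = off (pointer along the box's +y), growing clockwise seen from above; step k is at 0.5236 k (step four 2.094); end stops -0.06 and 3.20. Sprung detents: it settles at each step by itself and, pushed past midway (0.262 rad), snaps into the next (within 0.05 rad of midway it may hang between). Turning takes at most about 0.2 N m (5 N at 40 mm from the axis). It starts anywhere from off to step three.
- selector_axis (a point): Where the selector's vertical axis meets the top plate. The black round hub round it is 40 mm across at the foot and 28 mm high.
- pointer_tip (a point): The pointer's outer end, on its top edge: 50 mm from the axis and 28 mm above the plate. The pointer is a black bar 12 mm wide on the hub, its sides upright and reaching from 6 to 28 mm above the plate, with a white line along its top; its other end stands only 10 mm behind the axis, within the hub.
- start (a joint): Travel of the start button, m: 0 = up, 0.006 = fully down; springs back. About 5 N when fully down.
- start_top (a point): Centre of the top of the start button: a small flat black push button 26 mm across, its top 22 mm above the plate, in a steel housing 42 mm across and 12 mm high; pressed straight down.
- stop (a joint): Travel of the stop button, m: 0 = up, 0.006 = fully down.
- stop_top (a point): Top of the stop button: a black mushroom 42 mm across, its top 30 mm above the plate.
- tape_measure: Tape measure, 38 x 87 x 66 mm, loose, near the controller's right side; to be left alone. Origin at the centre of its underside.
- spark_plug: Spark plug, 75 mm long, 21 mm thick, lying loose by the controller's right side; to be left alone.
- marker: Marker pen, 131 mm long, 18 mm thick, lying loose in front of the controller; to be left alone.
- chisel: Cold chisel, 192 mm long, 22 mm wide, 17 mm thick, lying loose near the bench's front edge; to be left alone.

How it is judged:
On the way, in this order (a step that is already met when the one before it is completed fails the run):
1. the selector rests at step four (value of joint selector between 1.924 and 2.264 rad and value of joint start below 0.002 m), for 0.2 s.
2. the start button is pressed fully down (value of joint selector between 1.924 and 2.264 rad and value of joint start above 0.0045 m), for 0.02 s.
At the end, for the whole second after the job is handed in: The selector rests within 0.17 rad (about 10 degrees) of step four, the start button has been pressed at least 4.5 of its 6 mm and is up again, the stop button is up, and the box stands within 30 mm of where it was (value of joint selector between 1.924 and 2.264 rad and value of joint each of start, stop below 0.0015 m and distance of controller from where it was at the start of the episode below 0.03 m and linear speed of controller below 0.01 m/s and angle between controller's own z axis and vertical below 0.03 rad); the robot touches nothing.
It fails at once if the start button is pressed while the selector is not at step four (value of joint start above 0.003 m and not (value of joint selector between 1.924 and 2.264 rad)).
It fails at once if the stop button is pressed (more than 3 mm) (value of joint stop above 0.003 m).
It fails at once if the controller is lifted, tipped or shoved more than 30 mm (height (world z) of controller above 0.01 m or angle between controller's own z axis and vertical above 0.08 rad or distance of controller from where it was at the start of the episode above 0.03 m).
It fails at once if the selector is gripped or forced (more than 30 N of finger contact) (contact force between the fingers and selector above 30 N).
It fails at once if a thing lying round the controller is moved more than 30 mm (distance of any of tape_measure, spark_plug, marker, chisel from where it was at the start of the episode above 0.03 m).
It also fails if it takes over 54 s, if anything falls off the work surface, if the arm or the gripper's body presses on something with over 40 N, if the wrist force passes 120 N, or if a joint passes its speed limit or range.

## Working session

There is one attempt and no reset: what is moved stays moved. The work goes in short steps, Python scripts to look and compute and a shell command to move; the robot and the scene stay as the last step left them, time stands still between calls to the robot, and variables do not carry over. Pictures are saved under pics/ and viewed, about 8 in all and at most 12, crops included, and the job is handed in when it is done.

```bash
mkdir -p pics; cat > h.py <<'E'
import numpy as np, cv2
from plant import manip, imaging
def ray(f,uv):
    p=cv2.undistortPoints(np.array([[uv]],float),f["mtx"],np.array([f["k1"],0,0,0,0.]))[0,0]
    # k1 acts on undistorted radius, as OpenCV's model
    M=np.array(f["world_to_cam"]);R=M[:3,:3]
    return -R.T@M[:3,3], R.T@np.array([p[0],p[1],1.])
def onz(f,uv,z):
    o,d=ray(f,uv); return o+d*(z-o[2])/d[2]
def proj(f,P):
    M=np.array(f["world_to_cam"])
    P=np.atleast_2d(np.array(P,float))
    return cv2.projectPoints(P,cv2.Rodrigues(M[:3,:3])[0],M[:3,3],np.array(f["mtx"]),np.array([f["k1"],0,0,0,0.]))[0][:,0]
def grab(n,save=None):
    f=imaging.grab_frame(n); f["mtx"]=np.array(f["mtx"],float)
    if save: cv2.imwrite("pics/"+save,f["frame"])
    return f
E
python3 - <<'E'
from h import *
import pickle
for n in("top","side"):
    f=grab(n,n+"0.png"); pickle.dump(f,open(n+".pkl","wb"))
    M=np.array(f["world_to_cam"]);print(n,-M[:3,:3].T@M[:3,3],f["k1"],f["mtx"].tolist())
print(manip.state())
E
```

```text
top [ 0.41136824 -0.37324287  0.95698745] -0.004703352886859666 [[519.7171508272401, 0.0, 280.78769063621706], [0.0, 519.7171508272401, 208.9434825344746], [0.0, 0.0, 1.0]]
side [0.48771106 0.44938119 0.53788866] -0.025526030919753976 [[456.4772446055781, 0.0, 282.8401105085258], [0.0, 456.4772446055781, 212.39057245376333], [0.0, 0.0, 1.0]]
{'time': 0.1, 'joint_pos': array([-1.30101942e+00,  5.32946714e-02,  1.61417631e+00,  7.53251447e-07,
        1.47602253e+00, -1.19027865e-01]), 'joint_vel': array([-2.44822393e-03, -3.82402566e-04, -2.69693127e-03, -5.79828166e-04,
       -2.49228837e-03, -4.13637497e-05]), 'joint_efforts': array([ 8.13627412e-04, -3.94908285e+01, -3.71359742e+01, -1.33324838e-04,
        3.93962415e-03, -1.52285668e-05]), 'tool_pos': array([ 0.23675596, -0.57779695,  0.23017188]), 'tool_rot': array([-6.19824529e-04,  8.30385861e-01, -5.57187957e-01, -7.20511797e-04]), 'contact_force': array([-0.39766471,  0.43556107,  0.05800256]), 'ft_torque': array([ 0.01381518, -0.03035435, -0.00715616]), 'gripper_width': 1.0011746032638613}
```

View pics/top0.png

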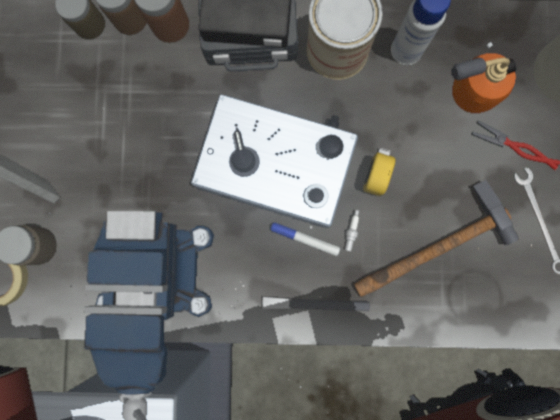

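View pics/side0.png

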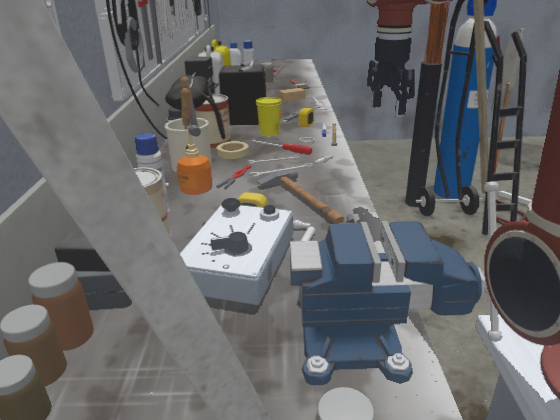

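Top view: plate spans about (195–357, 96–223). Hub is at (244,161) and the pointer tip at (237,126), on the two-dot row. The four-dot row is near (273,133), start at (316,195) and stop at (330,146). Next I'll measure the plate pose and pointer.

```bash
cat > m.py <<'E'
from h import *
def pose(f):
    g=cv2.cvtColor(f["frame"],cv2.COLOR_BGR2GRAY)
    m=((g>170)*255).astype(np.uint8); m[:, :185]=0; m[:90]=0;m[235:]=0
    m=cv2.morphologyEx(m,cv2.MORPH_OPEN,np.ones((3,3)))
    c=max(cv2.findContours(m,cv2.RETR_EXTERNAL,cv2.CHAIN_APPROX_NONE)[0],key=cv2.contourArea)
    w=np.array([onz(f,p[0].astype(float),.07)[:2] for p in cv2.convexHull(c)]).astype(np.float32)
    (cx,cy),(a,b),t=cv2.minAreaRect(w*1000)
    print("rect",cx,cy,a,b,t)
    return np.array([cx,cy])/1000,a,b,t
if __name__=="__main__":
    import pickle; f=pickle.load(open("top.pkl","rb"))
    c,a,b,t=pose(f)
    # box x (back) direction: rough via pixels start->stop
    s0=onz(f,(316,195),.092)[:2];s1=onz(f,(330,146),.1)[:2]
    d=s1-s0;print("start,stop",s0,s1,"dist",np.hypot(*d),"yaw",np.degrees(np.arctan2(d[1],d[0])))
    for k in range(4):
        y=np.radians(t+90*k)
        if np.dot([np.cos(y),np.sin(y)],d/np.hypot(*d))>.8: break
    print("yaw",np.degrees(y))
    R=np.array([[np.cos(y),-np.sin(y)],[np.sin(y),np.cos(y)]])
    P=lambda x,yy,z:np.r_[c+R@[x,yy],z]
    ax=P(-.02,.048,.098);print("axis",ax,"start",P(-.042,-.088,.092),"stop",P(.045,-.088,.1))
    tip=onz(f,(237,126),.098);v=R.T@(tip-ax)[:2]
    print("tip",tip,"r",np.hypot(*v),"sel angle",np.arctan2(v[0],v[1]))
    an=lambda k,r,z:P(-.02+r*np.sin(k*np.pi/6),.048+r*np.cos(k*np.pi/6),z)
    for nm in("top","side"):
        F=pickle.load(open(nm+".pkl","rb"));im=F["frame"].copy()
        pts=[ax,P(-.042,-.088,.092),P(.045,-.088,.1)]+[an(k,.068,.07) for k in range(7)]+[an(2,.05,.098)]
        im=cv2.resize(im,None,fx=3,fy=3,interpolation=3)
        for p in proj(F,pts): cv2.drawMarker(im,tuple(int(q*3+1) for q in p),(0,0,255),0,8,1)
        u=(proj(F,[ax])[0]*3).astype(int); 
        cv2.imwrite(f"pics/{nm}_chk.png",im[max(0,u[1]-220):u[1]+230,max(0,u[0]-200):u[0]+400])
E
python3 m.py
```

```text
rect 576.51708984375 -335.7904968261719 249.19534301757812 163.43336486816406 73.845947265625
start,stop [ 0.51160922 -0.40788084] [ 0.59335291 -0.42994762] dist 0.08466979591680385 yaw -15.106946113338353
yaw 343.845947265625
axis [ 0.57066135 -0.28412126  0.098     ] start [ 0.51169193 -0.40863072  0.092     ] stop [ 0.59525692 -0.43283594  0.1       ]
tip [ 0.62613391 -0.27317386  0.098     ] r 0.05654246619168008 sel angle 1.0940107334889755
```

View pics/top_chk.png

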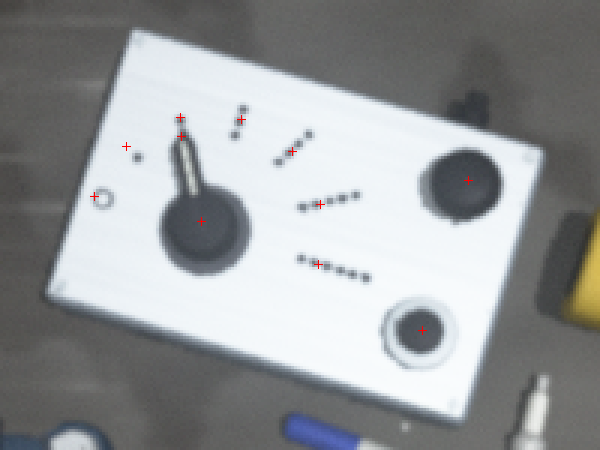

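View pics/side_chk.png

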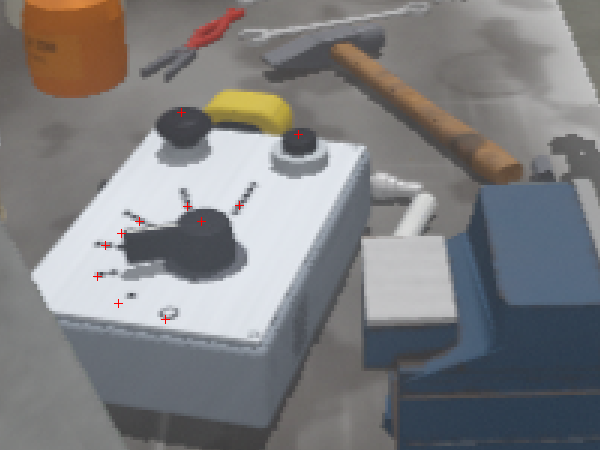

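Both views agree to about 3 mm. The selector is at step two, with its axis at about (0.5715, -0.285), box yaw -16.2° and start at (0.512, -0.408). I'll shut the fingers and move above the push side of the pointer.

```bash
python3 -m pendant '[[[0,0,-0.003,0.09,0.083,0,0],[0,0,-0.003,0.09,0.083,0,0],[0,0,-0.003,0.09,0.083,0,0],[0,0,-0.003,0.09,0.083,0,0],[0,0,-0.003,0.09,0.083,0,0],[0,0,-0.003,0.09,0.083,0,0],[0,0,-0.003,0.09,0.083,0,0],[0,0,-0.003,0.09,0.083,0,0],[0,0,-0.003,0.09,0.083,0,0],[0,0,-0.003,0.09,0.083,0,0],[0,0,-0.003,0.09,0.083,0,0],[0,0,-0.003,0.09,0.083,0,0],[0,0,-0.003,0.09,0.083,0,0],[0,0,-0.003,0.09,0.083,0,0],[0,0,-0.003,0.09,0.083,0,0],[0,0,0,0.024,0.006,0,0],[0,0,0,0,0,0,0],[0,0,0,0,0,0,0]]]'
python3 -c "
from h import *
grab('side','side1.png');s=manip.state();print(s['tool_pos'],s['tool_rot'],s['joint_pos'])"
```

```text
time: 2.35
tool_pos: [0.5797, -0.2663, 0.2311]
tool_rot: [0.0, 0.789, -0.615, -0.0]
contact_force: [0.9, 0.6, -0.7]
gripper_width: 0.002
[ 0.5797568  -0.26635189  0.23119655] [ 1.41440387e-04  7.88599827e-01 -6.14906721e-01 -1.30373711e-04] [-5.47111482e-01  8.32880886e-02  1.58100956e+00 -2.52141363e-04
  1.47758653e+00  7.77447404e-01]
```

View pics/side1.png

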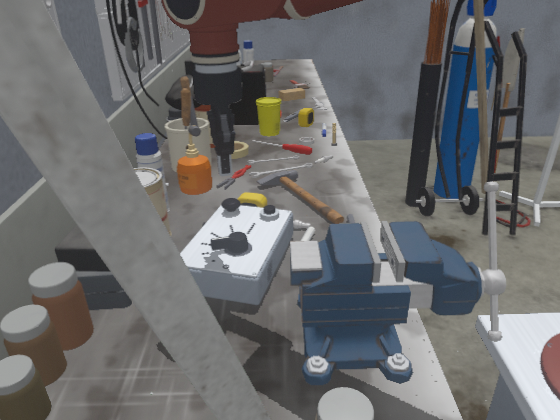

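The arm is clear, the shut fingers are above the box (tip at about (225,170)), and the selector is unchanged. Now I'll move beside the pointer and descend.

```bash
python3 -m pendant '[[[0,0,0,0.046,0.044,0,0],[0,0,0,0.046,0.044,0,0],[0,0,0,0,0,-0.09,0],[0,0,0,0,0,-0.09,0],[0,0,0,0,0,-0.09,0],[0,0,0,0,0,-0.09,0],[0,0,0,0,0,-0.09,0],[0,0,0,0,0,-0.09,0],[0,0,0,0,0,-0.054,0],[0,0,0,0,0,0,0],[0,0,0,0,0,0,0]]]'
python3 -c "
from h import *
a=grab('side')['frame'][150:310,120:320];b=grab('top')['frame'][80:240,180:380]
cv2.imwrite('pics/a2.png',np.hstack([cv2.resize(i,(400,int(400*i.shape[0]/i.shape[1]))) for i in(a,b)]))
s=manip.state();print(s['tool_pos'],s['contact_force'])"
```

```text
time: 3.78
tool_pos: [0.6041, -0.2439, 0.0838]
tool_rot: [-0.0, 0.789, -0.614, 0.001]
contact_force: [0.5, 1.0, -0.3]
gripper_width: 0.002
[ 0.60428763 -0.24402019  0.08427399] [-0.24761206 -0.56742636  1.09018362]
```

View pics/a2.png

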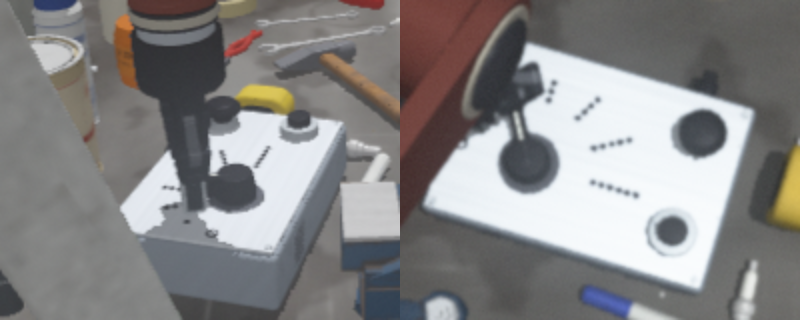

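Both views show the fingertip on the counter-clockwise side of the pointer with a gap, clear of the plate and hub. I'll advance in small steps to find contact.

```bash
python3 -m pendant '[[[0,0,0,0.004,-0.0156,0,0],[0,0,0,0.004,-0.0156,0,0],[0,0,0,0,0,0,0]]]'; for i in 1 2; do python3 -m pendant '[[[0,0,0,0.002,-0.008,0,0],[0,0,0,0,0,0,0]]]'; done;  python3 -m pendant '[[[0,0,0,0.002,-0.008,0,0],[0,0,0,0,0,0,0]]]'
```

```text
time: 4.25
tool_pos: [0.6056, -0.2519, 0.083]
tool_rot: [-0.0, 0.789, -0.615, 0.0]
contact_force: [-0.4, 0.1, -0.5]
gripper_width: -0.001
time: 4.5
tool_pos: [0.6059, -0.2535, 0.0828]
tool_rot: [-0.0, 0.789, -0.614, -0.0]
contact_force: [-0.1, -0.3, -0.6]
gripper_width: -0.001
time: 4.75
tool_pos: [0.6065, -0.2555, 0.0828]
tool_rot: [-0.0, 0.789, -0.614, 0.0]
contact_force: [-0.7, 1.1, 0.2]
gripper_width: 0.004
time: 5.0
tool_pos: [0.6069, -0.2565, 0.0827]
tool_rot: [-0.001, 0.789, -0.614, -0.001]
contact_force: [-1.0, 4.6, 0.6]
gripper_width: -0.0
```

Contact at y ≈ -0.256 gives a finger half-thickness of about 13.4 mm, as expected. Now I'll push round the axis, first click.

```bash
python3 -m pendant '[[[0,0,-0.025,0.009,-0.012,0,0],[0,0,-0.025,0.008,-0.012,0,0],[0,0,-0.025,0.007,-0.012,0,0],[0,0,0,0,0,0,0]]]'; python3 -m pendant '[[[0,0,-0.025,0.006,-0.014,0,0],[0,0,-0.025,0.005,-0.014,0,0],[0,0,-0.025,0.004,-0.014,0,0],[0,0,0,0,0,0,0],[0,0,0,0,0,0,0]]]'
python3 -c "
from h import *
a=grab('side')['frame'][150:310,120:320];b=grab('top')['frame'][80:240,180:380]
cv2.imwrite('pics/a3.png',np.hstack([cv2.resize(i,(400,int(400*i.shape[0]/i.shape[1]))) for i in(a,b)]))
s=manip.state();print(s['tool_pos'],s['contact_force'])"
```

```text
time: 5.5
tool_pos: [0.6131, -0.267, 0.0829]
tool_rot: [0.0, 0.712, -0.703, 0.001]
contact_force: [-0.0, -0.6, 0.5]
gripper_width: 0.001
time: 6.12
tool_pos: [0.6166, -0.277, 0.0828]
tool_rot: [-0.0, -0.624, 0.781, -0.0]
contact_force: [-0.2, -0.4, 0.1]
gripper_width: -0.001
[ 0.61661822 -0.27685904  0.0828244 ] [ 0.13429848 -0.30811197  0.47642935]
```

View pics/a3.png

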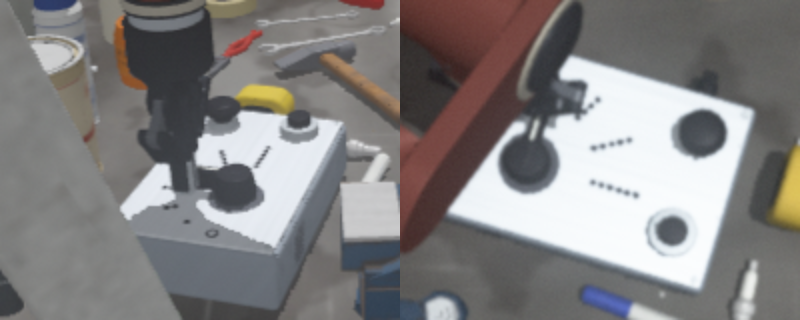

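The pointer has clicked on to step three, pointing at the three-dot row; the force is back near zero and the box hasn't moved. On to the second click.

```bash
python3 -m pendant '[[[0,0,-0.025,0.002,-0.014,0,0],[0,0,-0.025,0.002,-0.014,0,0],[0,0,-0.025,0,-0.015,0,0],[0,0,0,0,0,0,0]]]'; python3 -m pendant '[[[0,0,-0.025,-0.001,-0.014,0,0],[0,0,-0.025,-0.002,-0.014,0,0],[0,0,0,0,0,0,0],[0,0,0,0,0,0,0]]]'
```

```text
time: 6.72
tool_pos: [0.6177, -0.2876, 0.0828]
tool_rot: [-0.0, -0.528, 0.849, -0.0]
contact_force: [0.1, 0.0, -0.9]
gripper_width: 0.001
time: 7.22
tool_pos: [0.6169, -0.2946, 0.0828]
tool_rot: [0.0, -0.46, 0.888, -0.0]
contact_force: [0.5, 0.0, -0.3]
gripper_width: -0.001
```

Force is near zero past midway, consistent with the second snap. I'll back away from the pointer, lift, move aside and look.

```bash
python3 -m pendant '[[[0,0,0,0.02,0.03,0,0],[0,0,0,0.025,0.035,0,0],[0,0,0,0,0,0.1,0],[0,0,0,0,0,0.1,0],[0,0,0,0,0,0.1,0],[0,0,0,0,0,0.1,0],[0,0,0,-0.1,-0.1,0,0],[0,0,0,-0.1,-0.1,0,0],[0,0,0,-0.1,-0.1,0,0],[0,0,0,-0.1,-0.1,0,0],[0,0,0,-0.05,-0.1,0,0],[0,0,0,0,-0.04,0,0],[0,0,0,0,0,0,0]]]'
python3 -c "
from h import *
a=grab('side')['frame'][150:310,120:320];b=grab('top')['frame'][80:240,180:380]
cv2.imwrite('pics/a4.png',np.hstack([cv2.resize(i,(400,int(400*i.shape[0]/i.shape[1]))) for i in(a,b)]))
s=manip.state();print(s['tool_pos'],s['tool_rot'],s['contact_force'],s['joint_pos'])"
```

```text
time: 8.85
tool_pos: [0.5164, -0.4132, 0.1828]
tool_rot: [0.0, -0.459, 0.888, 0.0]
contact_force: [-0.2, 0.6, -0.2]
gripper_width: 0.002
[ 0.51645493 -0.41244028  0.18267846] [ 1.72347695e-04 -4.59772402e-01  8.88036740e-01  2.40584472e-04] [ 0.22842054  0.83896417 -0.42843907] [-7.86590280e-01  1.68428107e-01  1.57011754e+00  4.80515928e-04
  1.40340179e+00  1.39944441e+00]
```

View pics/a4.png

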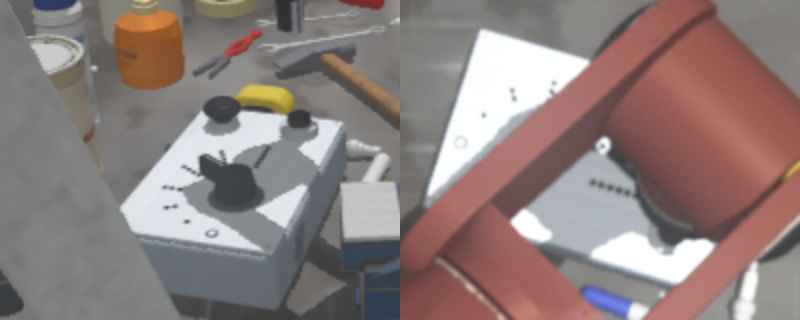

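In the side view the pointer covers the four-dot row: the ring and rows 1, 2, 3, 5 and 6 are all visible, and the tip is at about full-image (220,228). A numerical check of the tip before pressing:

```bash
python3 - <<'E'
from h import *
import pickle
f=pickle.load(open("side.pkl","rb")); y=np.radians(-16.15)
A=np.array([.5715,-.285])
for th in (1.571,1.833,1.92,2.094,2.26,2.356):
    w=np.pi/2-th+y
    print(th,proj(f,[np.r_[A+.05*np.array([np.cos(w),np.sin(w)]),.098]]).round(1))
c=grab("side","s5.png")["frame"]; 
a=f["frame"]
# box motion: shift of box corner patch between first and current image
for (u,v) in [(240,280),(265,212)]:
    t=a[v-12:v+12,u-12:u+12]; r=cv2.matchTemplate(c[v-25:v+25,u-25:u+25],t,cv2.TM_CCOEFF_NORMED)
    print(cv2.minMaxLoc(r)[1::2], "expect 13,13")
i=c[200:290,170:310];cv2.imwrite("pics/s5c.png",cv2.resize(i,None,fx=5,fy=5,interpolation=cv2.INTER_CUBIC))
E
```

```text
1.571 [[211.4 232.4]]
1.833 [[214.9 229.1]]
1.92 [[216.3 228.2]]
2.094 [[219.6 226.4]]
2.26 [[223.2 225. ]]
2.356 [[225.4 224.3]]
(0.9632590413093567, (0, 11)) expect 13,13
(0.8927988409996033, (13, 13)) expect 13,13
```

View pics/s5c.png

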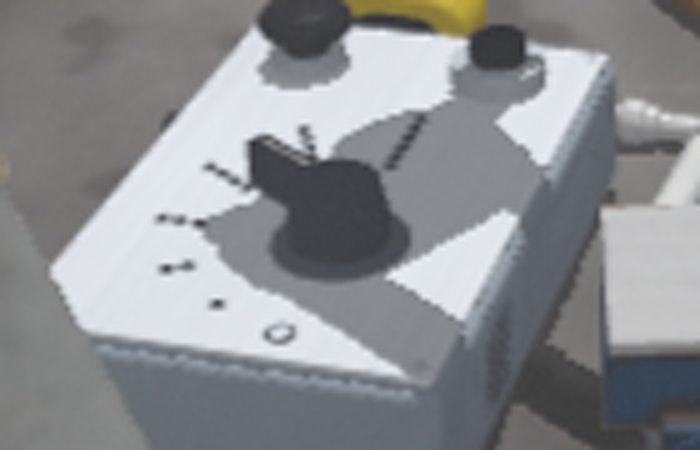

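The pointer tip is at about (221,227), which matches step four (predicted (219.6,226.4)). The neighbouring steps and mid-detents would be 6 px or more off. The box patch near the start button hasn't shifted. Now I'll centre over the start button and descend to just above it.

```bash
python3 -m pendant '[[[0,0,0,-0.019,0.016,-0.08,0],[0,0,0,0,0,-0.08,0],[0,0,0,0,0,-0.08,0],[0,0,0,0,0,-0.07,0],[0,0,0,0,0,-0.03,0],[0,0,0,0,0,0,0],[0,0,0,0,0,0,0]]]'; python3 -m pendant '[[[0,0,0,0,0,-0.016,0],[0,0,0,0,0,0,0]]]'
python3 -c "
from h import *
i=grab('side')['frame'][180:290,190:320];cv2.imwrite('pics/s6.png',cv2.resize(i,None,fx=4,fy=4,interpolation=cv2.INTER_CUBIC))"
```

```text
time: 9.88
tool_pos: [0.5114, -0.41, 0.0988]
tool_rot: [0.0, -0.459, 0.888, -0.001]
contact_force: [-0.2, 0.3, 0.1]
gripper_width: -0.0
time: 10.12
tool_pos: [0.511, -0.4094, 0.0939]
tool_rot: [0.0, -0.459, 0.888, -0.0]
contact_force: [0.1, 0.1, -0.4]
gripper_width: -0.002
```

View pics/s6.png

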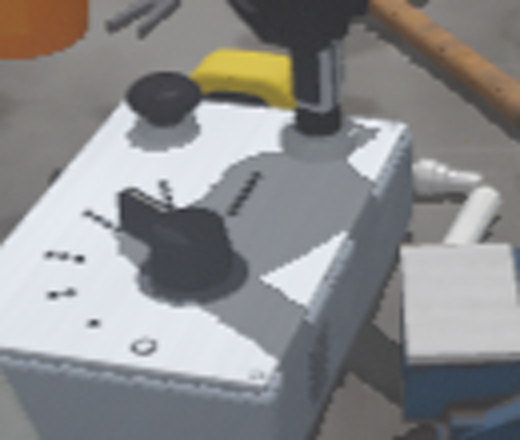

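The fingertip sits right over the start button at (318,115) in the crop, clear of the stop button, and the selector still points at step four. Pressing in millimetre steps.

```bash
for i in 1; do python3 -m pendant '[[[0,0,0,0,0,-0.008,0],[0,0,0,0,0,-0.008,0],[0,0,0,0,0,0,0]]]'; done; python3 -m pendant '[[[0,0,0,0,0,-0.006,0],[0,0,0,0,0,0,0]]]';python3 -m pendant '[[[0,0,0,0,0,-0.006,0],[0,0,0,0,0,0,0]]]'
```

```text
time: 10.55
tool_pos: [0.5111, -0.4096, 0.0901]
tool_rot: [0.0, -0.459, 0.888, -0.0]
contact_force: [-0.1, -1.0, 2.0]
gripper_width: 0.002
time: 10.8
tool_pos: [0.5111, -0.4096, 0.0886]
tool_rot: [0.0, -0.459, 0.888, -0.0]
contact_force: [-0.3, 1.0, 3.3]
gripper_width: 0.002
time: 11.05
tool_pos: [0.5111, -0.4096, 0.0871]
tool_rot: [0.0, -0.459, 0.888, -0.0]
contact_force: [0.1, -0.5, 4.6]
gripper_width: -0.0
```

```bash
python3 -m pendant '[[[0,0,0,0,0,-0.006,0],[0,0,0,0,0,0,0]]]';python3 -m pendant '[[[0,0,0,0,0,-0.004,0],[0,0,0,0,0,0,0]]]'
```

```text
time: 11.3
tool_pos: [0.5111, -0.4096, 0.086]
tool_rot: [0.0, -0.459, 0.888, -0.0]
contact_force: [-0.8, 0.8, 6.5]
gripper_width: 0.003
time: 11.55
tool_pos: [0.5111, -0.4096, 0.0859]
tool_rot: [-0.0, -0.459, 0.888, -0.0]
contact_force: [-2.1, 2.6, 10.0]
gripper_width: -0.002
```

The button bottomed out at z = 0.086, where the force jumps to 10 N without further travel. Lifting away and retreating to the start side.

```bash
python3 -m pendant '[[[0,0,0,0,0,0.03,0],[0,0,0,0,0,0.08,0],[0,0,0,0,0,0.12,0],[0,0,0,0,0,0.12,0],[0,0,0,0,0,0.12,0],[0,0,0,0,0,0.12,0],[0,0,0,-0.1,-0.08,0,0],[0,0,0,-0.1,-0.08,0,0],[0,0,0,-0.1,-0.08,0,0],[0,0,0,-0.1,-0.08,0,0],[0,0,0,-0.1,-0.08,0,0],[0,0,0,-0.1,-0.08,0,0],[0,0,0,-0.1,-0.08,0,0],[0,0,0,-0.1,-0.08,0,0],[0,0,0,0,0,0,0],[0,0,0,0,0,0,0]]]'
python3 -c "
from h import *
a=grab('side')['frame'][170:290,160:320];b=grab('top')['frame'][80:260,180:420]
cv2.imwrite('pics/a7.png',np.hstack([cv2.resize(i,(400,300)) for i in(a,b)]))
s=manip.state();print(s['tool_pos'],s['contact_force'])"
```

```text
time: 13.55
tool_pos: [0.3112, -0.569, 0.2318]
tool_rot: [0.0, -0.459, 0.888, 0.0]
contact_force: [0.8, -0.0, 0.4]
gripper_width: -0.0
[ 0.31167039 -0.56869922  0.23186773] [-0.2175485   0.15276787 -0.38630179]
```

View pics/a7.png

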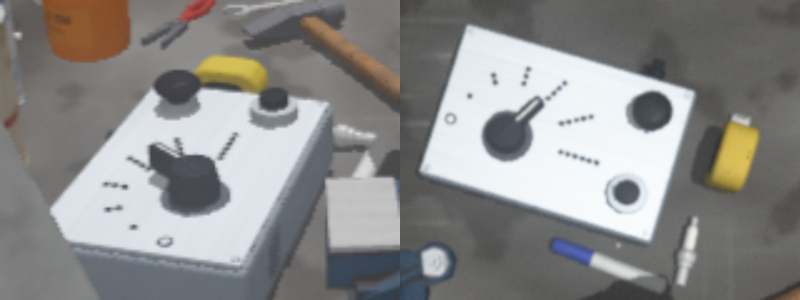

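Top view: the pointer lies exactly along the four-dot row. Start is up, stop is untouched, and the box, marker, plug and tape are in place. Handing in.

```bash
python3 -c "
from plant import manip
print(manip.job_done())"
```

```text
the job is handed in; nothing more can be done
None
```

The job is done and handed in, after about 13.6 s of the 54 s allowed; the hand-in reported no verdict. With shut fingers I pushed the pointer from step two through step three to step four. I then pressed the start button to its stop at z = 0.086 (about 6 mm of travel, 10 N) and let it back up.

**Last checks:**
- **Selector:** the final top view shows the pointer lying along the four-dot row.
- **Buttons:** start looks up again and stop looks untouched.
- **Surroundings:** the box, tape measure, spark plug and marker show no visible movement. The chisel was not in the final picture crop, but the fingers never came down near it.
- **Robot:** the arm is clear and the force reading is about zero.

**Disagreements:** One of two image checks for box movement gave no usable match, at a plain edge beside the pole. The other showed no shift, and the final top view looked unchanged. The measured plate came out 249 x 163 mm against the box's 256 x 170 mm, but the predicted points still fitted both views to about 3 mm.

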